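# Tip the grooved forming block over the bench fence

### The job

Lay the three-grooved forming block down on the rubber bed with its grooves facing up: slide it against the steel fence bar along the bed's near edge, then push its top so that it tips over the fence onto its back. Do not lift it off the bench, let it end flat and roughly square to the fence, and leave the block with the single wide trough and the white-lidded frit jar beside the left end of the fence where they stand.

Things in the scene. Friction and masses are not known exactly. Their poses are not given: they have to be found in the camera images.
- grooved_block: To be tipped: grey light-alloy block, 36 deep (x) x 56 wide (y) x 70 mm tall, 0.2 to 0.4 kg, standing with its plain back (own +x) 15 to 40 mm from the fence, square to it within 10 degrees. THREE grooves, 16, 12 and 8 mm wide, 9 deep, run up its near face (-x). Origin: centre of the 36 x 56 foot, z = 0 when standing; own z up, x toward the fence. Tipped, own x points straight down.
- trough_block: Bystander, to be left standing: grey light-alloy block of the same size, origin and axes, but with ONE wide trough (30 mm) up its near face. It and the grooved block may have swapped places; their centres are at least 110 mm apart along the fence.
- bed: Fixed low bed: steel fence bar (14 mm wide) along its near edge, black rubber pad behind it at the same height, 10 mm; 97 mm deep (x 0 to 0.097), 260 mm long (y). Origin: bench level, middle of the fence's near face, where a block's foot stops; y runs along the fence, x away from the robot. A tipped block lies on fence and pad, 10 to 20 mm of its foot end overhanging.
- frit_jar: Bystander, to be left standing: round white-lidded jar, 58 mm in diameter, 58 mm tall, on the bench beyond the left (own +y) end of the fence. Origin: centre of its underside.
Not all that is in view belongs to the job. Leave any blue or green look-alike of the grooved_block alone.

How it is judged (in metres and radians):
At the end, for the whole second after the job is handed in: The grooved block lies at rest on its back on the bed, grooves up and flat within 10 degrees, its long edges square to the fence within 15 degrees, its foot end between 34 mm in front of and 27 mm behind the fence's near face, its centre line at least 15 mm inside the bed's ends (angle between grooved_block's own x axis and vertical above 2.967 rad and angle between the z axis of grooved_block and the x axis of bed, either way round below 0.262 rad and x of grooved_block in the frame of bed between -0.034 and 0.027 m and y of grooved_block in the frame of bed between -0.115 and 0.115 m and height (world z) of grooved_block between 0.023 and 0.033 m and linear speed of grooved_block below 0.02 m/s); the robot touches nothing.
It fails at once if the grooved block is lifted: the centre of its foot rises more than 50 mm above the bench (28 mm when tipped) (height (world z) of grooved_block above 0.05 m).
It fails at once if the trough block is moved more than 15 mm or tipped (distance of trough_block from where it was at the start of the episode above 0.015 m or angle between trough_block's own z axis and vertical above 0.35 rad).
It fails at once if the frit jar is moved more than 15 mm or tipped (distance of frit_jar from where it was at the start of the episode above 0.015 m or angle between frit_jar's own z axis and vertical above 0.35 rad).
It also fails if it takes over 32 s, if anything falls off the work surface, if the arm or the gripper's body presses on something with over 40 N, if the wrist force passes 120 N, or if a joint passes its speed limit or range.

### The arm

A 7-joint arm with a two-finger parallel gripper is mounted at the origin on a cart in front of the work surface, level with it; the furniture and walls round the work are solid. World frame = base frame: x ahead of the robot, y to its left, z up, the work surface at z = 0. Lengths are in mm, angles in rad, forces in N, time in s.
With the tool pointing down it reaches from about 350 to 900 mm from the base axis. Payload 7.2 kg.
Tool frame: the origin (TCP) lies at the very end of the fingers, on their centre line; the grasp point (between the pads) lies behind it (robot.pinch_z is the z of the grasp point in the tool frame, in mm); z points along the fingers, y is the line along which they close (so a half turn about z gives the same grasp; the last joint's range is limited). The gripper opens to 88 mm and grips with 3 to 60 N. Pads are 20 mm wide; open, the fingers measure 115 mm over their backs; the gripper's body (75 mm by 178 mm) begins 61 mm behind the grasp point.
Start: joints at [1.078, 0.411, -0.013, 1.596, 0.006, 1.134, -0.082], TCP at [257.576, -569.459, 222.653] pointing down, gripper open.
Joint ranges: [-2.95, 2.95], [-0.29, 1.99], [-1.47, 1.44], [0.14, 2.54], [-1.03, 4.17], [0.13, 1.85], [-2.86, 2.86]. Speed limits (rad/s): [2.39, 2.39, 3.01, 3.01, 3.14, 3.14, 3.14].

### API

Orientations are given as a rotation vector (axis times angle).
In Python, from cell import observe, cams, robot gives the robot as it stands.
- The arm moves only by the tool arm_command, never from a script. Its argument "rows" is a list of rows, each an object of numbers: "claw": the closure, from 0 (fully open) to 1 (shut); "x", "y", "z": the shift along the world's x, y, z scaled (see below); "wx", "wy", "wz": the turn, a rotation vector about the world's x, y, z scaled (see below). A call has 1 to 5 rows; each row shifts and turns the commanded pose from where the row before left it; what a row does not reach is not made up. The controller multiplies each number of a shift by 0.1 m and each number of a turn by 10 degrees. A row lasts 1/8 s, in which the tool goes at most 62.5 mm and 10.7 degrees, less where a joint would pass 70% of its speed; a pose out of reach is approached as far as the arm can. A call with a number of a shift or a turn outside -1 to 1 is refused whole. A call with a gripper value outside its range is refused whole. The fingers move at their own pace and stop on an object; the grip force is fixed at half the most. Time passes only in rows, so rows that do not move let the fingers close. It gives the time, the measured TCP pose, the force, the opening and the grip force at its end, in the units of the state.
- observe(): the state, without advancing time (a new reading comes with each control period).
- cams.camera(name): name is "side" or "top"; returns the picture (400x640x3 uint8, red, green, blue); there is no depth.
- cams.calibration(name): a dict with "mtx" (3x3 intrinsics, pixels), "world_from_camera" (4x4, takes a point from camera to world coordinates). Camera axes: x right, y down, z forward; pixel columns grow to the right and rows downward; lengths in mm; the calibration is good to about 2 mm. A picture is of the moment at which its call begins. calibration takes no time and is no camera call.
- robot.hand_in(): hands the job in; it is judged then, once.
The state is a dict: "time_s": time; "qpos": joint angles; "joint_velocities": joint speeds; "effort": joint torques, N m; "tool_pos": TCP position; "ee_rot": TCP orientation; "ft_force": force on the tool from outside, world axes, zero at the start; "moment": the same for the moment, N m; "opening": finger opening in mm; "finger_force": force on a finger pad.
Only numpy, scipy, OpenCV 4.12 (cv2) and the standard library are available. Lean on these libraries where they do the work, as an engineer would, in place of code of your own. Each camera call takes 0.05 s, during which the arm holds its last target. There are 200 camera calls.

## Working session

There is one attempt and no reset: what is moved stays moved. The work goes in short steps, Python scripts to look and compute and a tool call to move; the robot and the scene stay as the last step left them, time stands still between calls to the robot, and variables do not carry over. Pictures are saved under pics/ and viewed, at most 10 in all, crops included, and the job is handed in when it is done.

Besides the shell and the picture viewer there is one more tool, called as name(argument=value, ...) on one line, values as JSON. arm_command: Moves the arm, as the interface text tells. Its arguments: {"type":"object","properties":{"rows":{"type":"array"}},"required":["rows"]}

```bash
ls; mkdir -p pics
python3 - <<'E'
from cell import observe,cams,robot
import cv2
for n in("top","side"):
    cv2.imwrite(f"pics/{n}0.png",cams.camera(n)[:,:,::-1])
    c=cams.calibration(n);print(n,c["mtx"].round(1).tolist(),c["world_from_camera"].round(3).tolist())
s=observe();print(s["time_s"],s["tool_pos"],s["ee_rot"],robot.pinch_z)
E
```

```text
pics
top [[425.6, 0.0, 323.1], [0.0, 425.6, 195.6], [0.0, 0.0, 1.0]] [[-0.007, -0.981, 0.192, 258.402], [-1.0, 0.001, -0.029, 99.615], [0.028, -0.192, -0.981, 1065.709], [0.0, 0.0, 0.0, 1.0]]
side [[383.3, 0.0, 318.3], [0.0, 383.3, 197.2], [0.0, 0.0, 1.0]] [[-0.886, -0.189, 0.424, 114.549], [-0.464, 0.338, -0.819, 759.733], [0.012, -0.922, -0.387, 346.638], [0.0, 0.0, 0.0, 1.0]]
0.1 [ 257.37586673 -569.06048433  221.91778043] [-3.06965698e+00 -6.62061075e-01  6.05392239e-04] -18.700000000000003
```

View pics/top0.png

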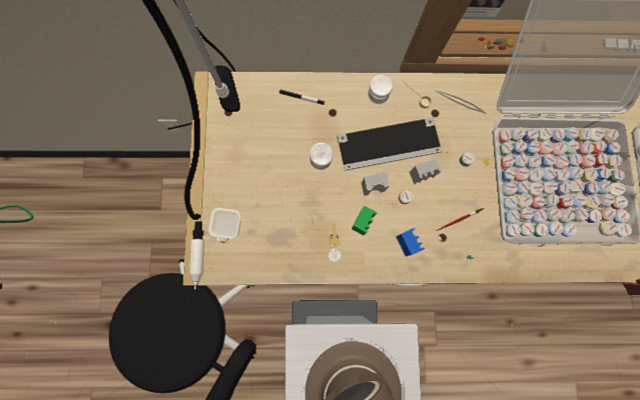

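View pics/side0.png

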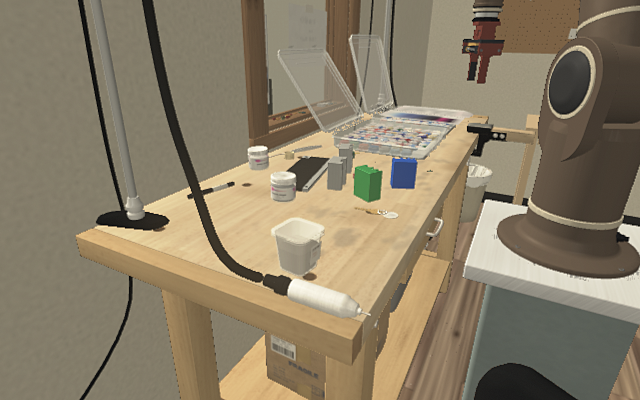

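Two grey candidates are visible in the top view: (376,183), which seems to have one wide trough, and (427,171), which seems to have several grooves. The bed is at (390,145) and the frit jar at (320,155). I'll enlarge a crop to confirm.

Run:
```python
import cv2
i=cv2.imread("pics/top0.png")[110:210,300:460]
cv2.imwrite("pics/crop0.png",cv2.resize(i,None,fx=5,fy=5,interpolation=cv2.INTER_CUBIC))
```

```text
(no output)
```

View pics/crop0.png

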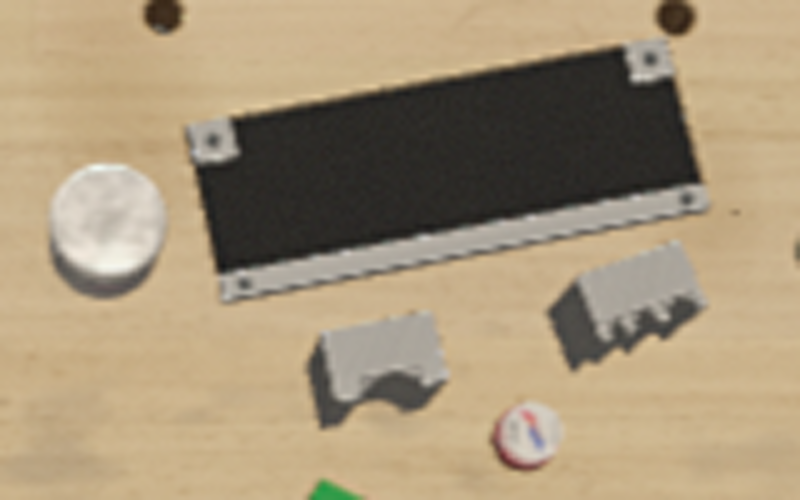

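The right block, crop (640,290), i.e. full-image (428,168), has three grooves of differing width: this is the target. The left block, crop (385,355), has one wide trough, so it stays. The fence's near edge runs from crop (222,300) to (708,211).

```bash
cat > h.py <<'E'
import numpy as np
from cell import observe,cams,robot
def ray(n,u,v,z):
    c=cams.calibration(n);M=c["world_from_camera"]
    d=M[:3,:3]@np.linalg.solve(c["mtx"],[u,v,1]);o=M[:3,3]
    return (o+d*(z-o[2])/d[2])[:2]
E
python3 - <<'E'
from h import *
P=lambda u,v,z:ray("top",300+(u+.5)/5-.5,110+(v+.5)/5-.5,z)
L,R=P(221,300,10),P(709,211,10)
e=(L-R)/np.linalg.norm(L-R); n=np.array([e[1],-e[0]]); O=(L+R)/2
print("bed",O,"len",np.linalg.norm(L-R),"yaw deg",np.degrees(np.arctan2(n[1],n[0])),n,e)
f=lambda p:[((p-O)@n).round(1),((p-O)@e).round(1)]
for nm,pts in dict(g=[(579,278),(679,242),(707,303),(605,340)],t=[(320,335),(433,313),(447,378),(340,402)]).items():
    for p in pts: w=P(*p,70);print(nm,w.round(1),f(w))
print("jar",P(108,220,58),f(P(108,220,58)))
print("redcap",f(P(527,435,10)), "blue",ray("top",410,242,70),f(ray("top",410,242,70)))
E
```

```text
bed [ 556.97254157 -112.59486377] len 259.66939567411936 yaw deg 10.632698845290959 [0.98283021 0.18451228] [-0.18451228  0.98283021]
g [ 528.6 -155. ] [np.float64(-35.8), np.float64(-36.4)]
g [ 546.8 -205.1] [np.float64(-27.1), np.float64(-89.1)]
g [ 516.  -217.1] [np.float64(-59.5), np.float64(-95.1)]
g [ 497.5 -166.1] [np.float64(-68.3), np.float64(-41.7)]
t [500.  -27.8] [np.float64(-40.3), np.float64(93.9)]
t [511.  -82.9] [np.float64(-39.7), np.float64(37.6)]
t [478.7 -88.6] [np.float64(-72.5), np.float64(38.0)]
t [467.  -36.6] [np.float64(-74.4), np.float64(91.3)]
jar [561.11501607  73.92949418] [np.float64(38.5), np.float64(182.6)]
redcap [np.float64(-98.0), np.float64(-9.2)] blue [ 342.10970735 -133.12902767] [np.float64(-215.0), np.float64(19.5)]
```

The target's centre is at bed coordinates (−48,−66), yawed about 9° relative to the fence. The bed's yaw is 10.6°, with the fence origin at (557,−113). I'll push with closed fingers, staging at about (471,−196).

arm_command(rows=[{"claw": 1, "x": 0.27, "y": 0.47, "wz": -0.7}, {"claw": 1, "x": 0.27, "y": 0.47, "wz": -0.67}, {"claw": 1, "x": 0.27, "y": 0.47}, {"claw": 1, "x": 0.27, "y": 0.47}, {"claw": 1, "x": 0.27, "y": 0.47}])

```text
invalid input at $.rows[0]: expected keys claw, x, y, z, wx, wy, wz
```

arm_command(rows=[{"claw": 1, "x": 0.27, "y": 0.47}, {"claw": 1, "x": 0.26, "y": 0.47}, {"claw": 1, "x": 0.25, "y": 0.44}, {"claw": 1}, {"claw": 1}])

```text
invalid input at $.rows[0]: expected keys claw, x, y, z, wx, wy, wz
```

arm_command(rows=[{"claw": 1, "x": 0.27, "y": 0.47, "z": 0, "wx": 0, "wy": 0, "wz": -0.7}, {"claw": 1, "x": 0.27, "y": 0.47, "z": 0, "wx": 0, "wy": 0, "wz": -0.67}, {"claw": 1, "x": 0.27, "y": 0.47, "z": 0, "wx": 0, "wy": 0, "wz": 0}, {"claw": 1, "x": 0.27, "y": 0.47, "z": 0, "wx": 0, "wy": 0, "wz": 0}, {"claw": 1, "x": 0.27, "y": 0.47, "z": 0, "wx": 0, "wy": 0, "wz": 0}])

```text
time_s: 0.72
tool_pos: [393.1, -332.7, 222.5]
ee_rot: [-3.128, -0.291, 0.0]
ft_force: [1.6, 0.1, 0.1]
opening: 40.9
finger_force: 0.0
```

arm_command(rows=[{"claw": 1, "x": 0.27, "y": 0.47, "z": 0, "wx": 0, "wy": 0, "wz": 0}, {"claw": 1, "x": 0.26, "y": 0.47, "z": 0, "wx": 0, "wy": 0, "wz": 0}, {"claw": 1, "x": 0.25, "y": 0.44, "z": 0, "wx": 0, "wy": 0, "wz": 0}, {"claw": 1, "x": 0, "y": 0, "z": 0, "wx": 0, "wy": 0, "wz": 0}, {"claw": 1, "x": 0, "y": 0, "z": 0, "wx": 0, "wy": 0, "wz": 0}])

```text
time_s: 1.35
tool_pos: [470.1, -196.9, 222.4]
ee_rot: [3.128, 0.291, -0.001]
ft_force: [1.1, -1.0, 0.5]
opening: 0.6
finger_force: 0.0
```

arm_command(rows=[{"claw": 1, "x": 0, "y": 0, "z": -0.5, "wx": 0, "wy": 0, "wz": 0}, {"claw": 1, "x": 0, "y": 0, "z": -0.5, "wx": 0, "wy": 0, "wz": 0}, {"claw": 1, "x": 0, "y": 0, "z": -0.5, "wx": 0, "wy": 0, "wz": 0}, {"claw": 1, "x": 0, "y": 0, "z": -0.5, "wx": 0, "wy": 0, "wz": 0}, {"claw": 1, "x": 0, "y": 0, "z": 0, "wx": 0, "wy": 0, "wz": 0}])

```text
time_s: 1.98
tool_pos: [467.0, -197.0, 19.7]
ee_rot: [-3.126, -0.288, 0.011]
ft_force: [-0.3, -0.1, -0.0]
opening: 0.5
finger_force: 0.0
```

Run:
```python
from h import *
import cv2
a=cams.camera("top")[120:200,380:480,::-1];b=cams.camera("side")[130:210,270:400,::-1]
s=lambda i:cv2.resize(i,(640,int(640*i.shape[0]/i.shape[1])),interpolation=2)
v=cv2.resize(np.vstack([s(a),s(b)]),None,fx=.65,fy=.65);print(v.shape)
cv2.imwrite("pics/d1.png",v)
```

```text
(588, 416, 3)
```

View pics/d1.png

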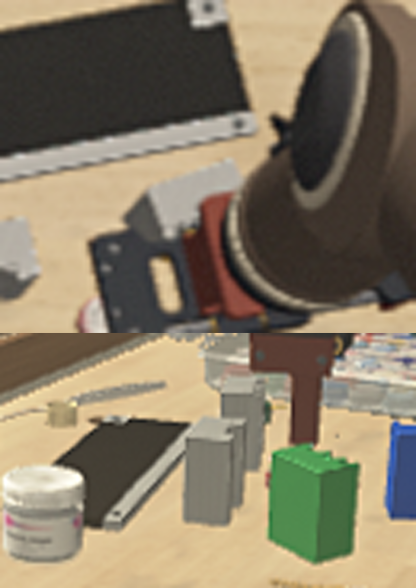

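The tool is down in front of the target, clear of the other items, with the fingers behind the grooved face. Next I push along the fence normal.

arm_command(rows=[{"claw": 1, "x": 0.1, "y": 0.018, "z": 0, "wx": 0, "wy": 0, "wz": 0}, {"claw": 1, "x": 0.1, "y": 0.018, "z": 0, "wx": 0, "wy": 0, "wz": 0}, {"claw": 1, "x": 0.08, "y": 0.015, "z": 0, "wx": 0, "wy": 0, "wz": 0}, {"claw": 1, "x": 0.08, "y": 0.015, "z": 0, "wx": 0, "wy": 0, "wz": 0}, {"claw": 1, "x": 0.06, "y": 0.012, "z": 0, "wx": 0, "wy": 0, "wz": 0}])

```text
time_s: 2.7
tool_pos: [512.9, -188.4, 22.6]
ee_rot: [-3.128, -0.292, 0.001]
ft_force: [-2.8, 0.3, 2.6]
opening: 0.4
finger_force: 1.6
```

arm_command(rows=[{"claw": 1, "x": 0.04, "y": 0.007, "z": 0, "wx": 0, "wy": 0, "wz": 0}, {"claw": 1, "x": 0.03, "y": 0.006, "z": 0, "wx": 0, "wy": 0, "wz": 0}, {"claw": 1, "x": 0, "y": 0, "z": 0, "wx": 0, "wy": 0, "wz": 0}])

```text
time_s: 3.08
tool_pos: [519.9, -187.3, 22.5]
ee_rot: [3.128, 0.291, 0.001]
ft_force: [-1.5, -1.4, -1.7]
opening: 0.4
finger_force: 0.4
```

arm_command(rows=[{"claw": 1, "x": 0.02, "y": 0.004, "z": 0, "wx": 0, "wy": 0, "wz": 0}, {"claw": 1, "x": 0.02, "y": 0.004, "z": 0, "wx": 0, "wy": 0, "wz": 0}, {"claw": 1, "x": 0, "y": 0, "z": 0, "wx": 0, "wy": 0, "wz": 0}])

```text
time_s: 3.45
tool_pos: [523.8, -186.6, 22.6]
ee_rot: [3.128, 0.291, 0.0]
ft_force: [-0.4, -0.7, -0.2]
opening: 0.7
finger_force: 0.7
```

arm_command(rows=[{"claw": 1, "x": 0.02, "y": 0.004, "z": 0, "wx": 0, "wy": 0, "wz": 0}, {"claw": 1, "x": 0, "y": 0, "z": 0, "wx": 0, "wy": 0, "wz": 0}])

```text
time_s: 3.7
tool_pos: [524.1, -186.7, 22.6]
ee_rot: [3.128, 0.29, -0.004]
ft_force: [-7.0, -1.6, 5.0]
opening: 0.4
finger_force: 3.4
```

The fence contact is felt at the expected spot. I'll check that the block is square before tipping.

Run:
```python
from h import *
import cv2
a=cams.camera("top")[120:200,380:480,::-1];b=cams.camera("side")[130:210,270:400,::-1]
s=lambda i:cv2.resize(i,(640,int(640*i.shape[0]/i.shape[1])),interpolation=2)
cv2.imwrite("pics/d2.png",cv2.resize(np.vstack([s(a),s(b)]),None,fx=.65,fy=.65))
```

```text
(no output)
```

View pics/d2.png

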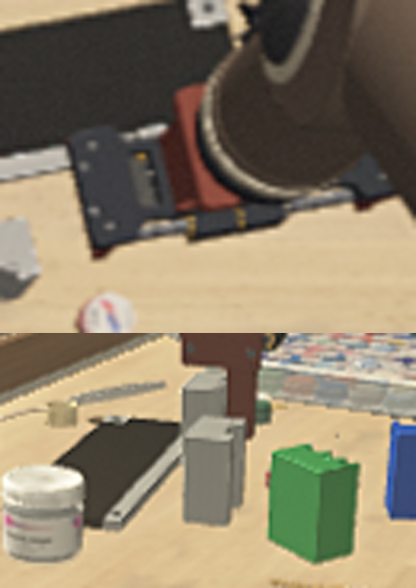

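The block's back is at the fence, with the finger centred on it. I back off slightly, rise to about z=58 and push the top.

arm_command(rows=[{"claw": 1, "x": -0.1, "y": -0.018, "z": 0, "wx": 0, "wy": 0, "wz": 0}, {"claw": 1, "x": 0, "y": 0, "z": 0.35, "wx": 0, "wy": 0, "wz": 0}, {"claw": 1, "x": 0.08, "y": 0.015, "z": 0, "wx": 0, "wy": 0, "wz": 0}, {"claw": 1, "x": 0.05, "y": 0.009, "z": 0, "wx": 0, "wy": 0, "wz": 0}, {"claw": 1, "x": 0.05, "y": 0.009, "z": 0, "wx": 0, "wy": 0, "wz": 0}])

```text
time_s: 4.42
tool_pos: [533.1, -184.5, 56.8]
ee_rot: [-3.128, -0.291, 0.003]
ft_force: [-1.9, -0.5, 2.9]
opening: 0.3
finger_force: 1.4
```

arm_command(rows=[{"claw": 1, "x": 0.05, "y": 0.009, "z": 0, "wx": 0, "wy": 0, "wz": 0}, {"claw": 1, "x": 0.05, "y": 0.009, "z": 0, "wx": 0, "wy": 0, "wz": 0}])

```text
time_s: 4.68
tool_pos: [544.1, -182.6, 57.3]
ee_rot: [-3.128, -0.292, -0.0]
ft_force: [-1.2, -0.8, 1.1]
opening: 0.2
finger_force: 0.6
```

Run:
```python
from h import *
import cv2
a=cams.camera("top")[120:200,380:480,::-1];b=cams.camera("side")[130:210,270:400,::-1]
s=lambda i:cv2.resize(i,(640,int(640*i.shape[0]/i.shape[1])),interpolation=2)
cv2.imwrite("pics/d3.png",cv2.resize(np.vstack([s(a),s(b)]),None,fx=.65,fy=.65))
```

```text
(no output)
```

View pics/d3.png

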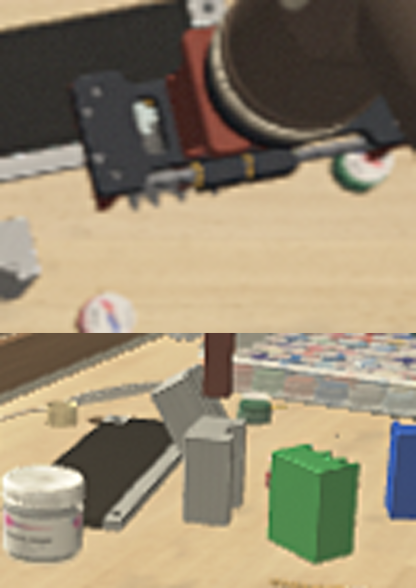

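The block is leaning about 30° over the fence, as intended. I keep pushing gently.

arm_command(rows=[{"claw": 1, "x": 0.04, "y": 0.007, "z": 0, "wx": 0, "wy": 0, "wz": 0}, {"claw": 1, "x": 0.04, "y": 0.007, "z": 0, "wx": 0, "wy": 0, "wz": 0}, {"claw": 1, "x": 0.04, "y": 0.007, "z": 0, "wx": 0, "wy": 0, "wz": 0}, {"claw": 1, "x": 0.04, "y": 0.007, "z": 0, "wx": 0, "wy": 0, "wz": 0}])

```text
time_s: 5.28
tool_pos: [559.9, -180.0, 57.7]
ee_rot: [3.128, 0.291, 0.0]
ft_force: [0.2, 0.3, -0.5]
opening: 0.4
finger_force: 0.0
```

arm_command(rows=[{"claw": 1, "x": 0.05, "y": 0.009, "z": 0, "wx": 0, "wy": 0, "wz": 0}, {"claw": 1, "x": 0.05, "y": 0.009, "z": 0, "wx": 0, "wy": 0, "wz": 0}, {"claw": 1, "x": 0, "y": 0, "z": 0, "wx": 0, "wy": 0, "wz": 0}])

```text
time_s: 5.65
tool_pos: [570.0, -178.0, 57.6]
ee_rot: [-3.128, -0.292, -0.0]
ft_force: [0.4, -0.5, -0.3]
opening: 0.7
finger_force: 0.0
```

Run:
```python
from h import *
import cv2
a=cams.camera("top")[120:200,380:480,::-1];b=cams.camera("side")[130:210,270:400,::-1]
s=lambda i:cv2.resize(i,(640,int(640*i.shape[0]/i.shape[1])),interpolation=2)
cv2.imwrite("pics/d4.png",cv2.resize(np.vstack([s(a),s(b)]),None,fx=.65,fy=.65))
```

```text
(no output)
```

View pics/d4.png

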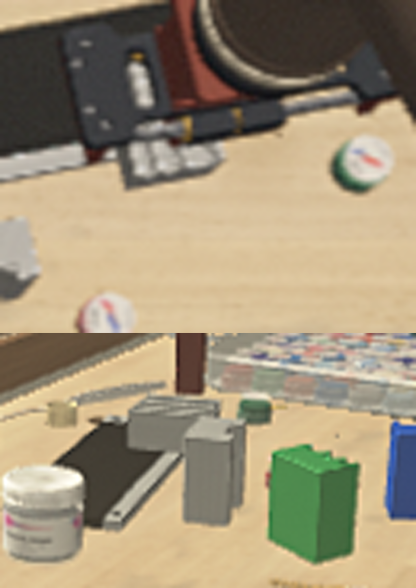

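The block now lies flat with its grooves up, and the finger is clear above it. I raise and withdraw the arm, then verify.

arm_command(rows=[{"claw": 1, "x": 0, "y": 0, "z": 0.5, "wx": 0, "wy": 0, "wz": 0}, {"claw": 1, "x": 0, "y": 0, "z": 0.5, "wx": 0, "wy": 0, "wz": 0}, {"claw": 1, "x": 0, "y": 0, "z": 0.5, "wx": 0, "wy": 0, "wz": 0}, {"claw": 1, "x": -0.27, "y": -0.47, "z": 0.1, "wx": 0, "wy": 0, "wz": 0}, {"claw": 1, "x": -0.27, "y": -0.47, "z": 0, "wx": 0, "wy": 0, "wz": 0}])

```text
time_s: 6.38
tool_pos: [515.6, -273.2, 219.3]
ee_rot: [3.126, 0.294, 0.004]
ft_force: [1.1, -1.5, -0.2]
opening: 0.9
finger_force: 0.0
```

arm_command(rows=[{"claw": 1, "x": -0.27, "y": -0.47, "z": 0, "wx": 0, "wy": 0, "wz": 0}, {"claw": 1, "x": -0.27, "y": -0.47, "z": 0, "wx": 0, "wy": 0, "wz": 0}, {"claw": 1, "x": -0.27, "y": -0.47, "z": 0, "wx": 0, "wy": 0, "wz": 0}, {"claw": 1, "x": -0.27, "y": -0.47, "z": 0, "wx": 0, "wy": 0, "wz": 0}, {"claw": 1, "x": 0, "y": 0, "z": 0, "wx": 0, "wy": 0, "wz": 0}])

```text
time_s: 7.0
tool_pos: [403.2, -464.8, 217.4]
ee_rot: [3.128, 0.278, -0.003]
ft_force: [0.5, -0.2, 0.3]
opening: 1.0
finger_force: 0.0
```

Run:
```python
from h import *
import cv2
a=cams.camera("top")[110:210,300:460,::-1]
cv2.imwrite("pics/d5.png",cv2.resize(a,None,fx=5,fy=5,interpolation=2))
```

```text
(no output)
```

View pics/d5.png

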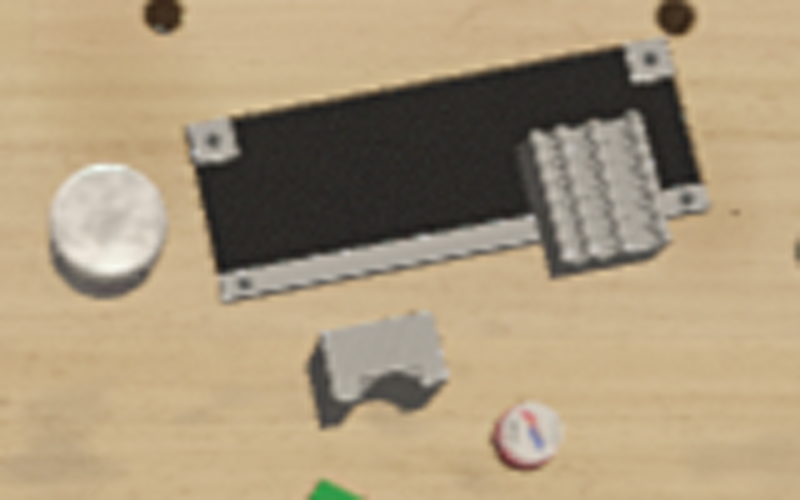

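The grooved block lies on fence and pad, foot edge from crop (562,266) to (668,240). The trough block and the jar have not moved. I check the numbers and hand in if they are within limits.

Run:
```python
from h import *
P=lambda u,v,z:ray("top",300+(u+.5)/5-.5,110+(v+.5)/5-.5,z)
O=np.array([557,-112.6]);n=np.array([.983,.1845]);e=np.array([-.1845,.983])
f=lambda p:np.array([(p-O)@n,(p-O)@e])
a,b,c,d=[f(P(*p,46)) for p in((562,266),(668,240),(640,112),(531,130))]
m=(a+b)/2;t=(c+d)/2-m;ang=np.degrees(np.arctan2(t[1],t[0]))
print(m,ang,np.linalg.norm(t))
if -30<m[0]<23 and abs(m[1])<110 and abs(ang)<12: print(robot.hand_in())
```

```text
[-21.25580271 -64.52716402] -1.2372346988974188 70.1404191045296
the job is handed in; nothing more can be done
None
```

The three-grooved block was tipped over the fence and lies on its back with grooves up: measured about 1° off square, foot end about 21 mm in front of the fence. The trough block and frit jar were left where they stood, and the job was handed in at about 7 s (no verdict was returned).

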